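# Feel for the hidden release groove and spring the parts drawer

## Task

Open the drawer of the low grey parts cabinet: somewhere along the steel rail on the front edge of its top is the release groove, where a fingertip run along the rail loses its footing. Find it and press the catch inside it fully down with the fingertips, so that the drawer springs out by itself, then take the hand away and let the catch come back up. Only touch and press: do not pull on the drawer, and do not lift or shift any of the loose things on the cabinet or around it.

Things in the scene. Friction and masses are not known exactly. Their poses are not given: they have to be found in the camera images.
- cabinet: low grey steel parts cabinet, 140 mm deep (x), 254 mm wide (y), top plate at 60 mm, fixed to the bench. Origin: centre of its underside; -x points out of the front, to the robot, z up. A plain steel rail 26 mm deep, 20 mm high, 250 mm long runs along the front edge of the top, y = -125 to +125 mm, centre line x = -57 mm, flat upper face 80 mm above the bench
- rail_left (a point): middle of the rail's upper face (80 mm above the bench) at its +y end: x = -57, y = +125, z = 80 mm in the cabinet's frame. The rail is a row of five equal 50 mm sections; four are solid and one, a different one each time, is the release groove, whose place is not told: feel or look for it
- rail_right (a point): middle of the rail's upper face at its -y end: x = -57, y = -125, z = 80 mm in the cabinet's frame. The groove is a gap 43.6 mm long in y, in the middle of its section between two 3 mm cheeks, open to front and back, with the catch plate in it 8 mm below the rail's upper face
- catch (a joint): how far the catch plate (42 mm by 24 mm) is pressed down, in m: 0 = up, 8 mm below the rail's upper face; 0.009 = fully home, 17 mm below it and 3 mm above the cabinet's top plate. It takes about 2.5 N to start and 5 to 6 N to press home, unlatches the drawer at about 7 mm and springs back up when let go
- drawer: the cabinet's single full-width drawer, no handle. Its origin coincides with the cabinet's while it is shut; a spring (about 2 N) slides it out by 55 mm along the cabinet's -x as soon as the catch is pressed home, and it stays out. It moves below the top plate, front 7 to 53 mm above the bench
- tape_measure: tape measure, 34x79x64 mm, standing on the bench left of the cabinet; loose, not to be disturbed. Origin: centre of its underside
- tape_black: roll of black insulating tape, 62 mm across, 18 mm high, on the bench to the right; loose, not to be disturbed. Origin: centre of its underside
- spark_plug: spark plug, 70 mm long, lying on the bench to the right; loose, not to be disturbed. Origin: centre of its underside
- white_bottle: white plastic bottle, 66 mm across, 192 mm tall, to the left; loose, not to be disturbed. Origin: centre of its underside
- screw_box: cardboard box with a red band, 70x110x45 mm, to the right; loose, not to be disturbed. Origin: centre of its underside
- caliper: steel vernier caliper, 57x210x6 mm, lying flat in front of the cabinet; loose, not to be disturbed. Origin: centre of its underside
- bearing: ball bearing, 62 mm across, 16 mm high, lying on the cabinet's top behind the rail; loose, not to be disturbed. Origin: centre of its underside
- gear: dark gear wheel, 68 mm across, 18 mm high, lying on the cabinet's top behind the rail; loose, not to be disturbed. Origin: centre of its underside

How it is judged (in metres and radians):
On the way:
1. the catch in the groove is pressed down by at least 7 mm (value of joint catch above 0.007 m), for 0.05 s.
At the end, for the whole second after the job is handed in: the drawer stands out by more than 45 mm and is at rest, and the catch is back up (less than 2 mm down) (x of drawer in the frame of cabinet below -0.045 m and linear speed of drawer below 0.01 m/s and value of joint catch below 0.002 m); the robot touches nothing.
It fails at once if the drawer is pulled or held by the fingers (more than 8 N) (contact force between the fingers and drawer above 8 N).
It fails at once if a loose thing on the cabinet or around it is lifted or shifted by more than 25 mm (distance of any of tape_measure, tape_black, spark_plug, white_bottle, screw_box, caliper, bearing, gear from where it was at the start of the episode above 0.025 m).
It also fails if it takes over 61 s, if anything falls off the work surface, if the arm or the gripper's body presses on something with over 40 N, if the wrist force passes 120 N, or if a joint passes its speed limit or range.

## Robot

A 7-joint arm with a two-finger parallel gripper is mounted at the origin on a cart in front of the work surface, level with it; the furniture and walls round the work are solid. World frame = base frame: x ahead of the robot, y to its left, z up, the work surface at z = 0. Lengths are in mm, angles in rad, forces in N, time in s.
With the tool pointing down it reaches from about 425 to 875 mm from the base axis. Payload 8.4 kg.
Tool frame: the origin (TCP) lies midway between the tips of the shut fingers; the grasp point (between the pads) lies 19 mm behind it (grip_depth is the distance from the TCP to the grasp point, in mm); z points along the fingers, y is the direction in which the jaws open and shut (so a half turn about z gives the same grasp; the last joint's range is limited). The gripper opens to 85 mm and grips with 20 to 120 N. Pads are 22 mm wide; open, the fingers measure 114 mm over their backs; the gripper's body (76 mm by 85 mm) begins 54 mm behind the grasp point. The pads swing forward as they close: fully open they stand 13 mm farther back than shut.
Start: joints at [1.249, 0.333, 0.04, 1.465, -0.013, 1.343, -0.059], TCP at [143.604, -633.91, 231.308] pointing down, gripper open.
Joint ranges: [-2.58, 2.58], [-0.38, 2.09], [-1.3, 1.39], [0.25, 2.4], [-1.5, 4.64], [0.08, 2.09], [-2.65, 2.65]. Speed limits (rad/s): [2.22, 2.22, 2.79, 2.79, 3.14, 3.14, 3.14].

## Interface

Orientations are given as a unit quaternion [x, y, z, w].
In Python, from rig import * gives the robot as it stands. The module is installed in compiled form; this text tells all that it offers.
- The arm moves only by the shell command python3 -m inch 'ROWS' [FORCE]. ROWS is JSON, a list that holds one entry, the list of rows, each a list of 5 numbers: the closure, from 0 (fully open) to 1 (shut), then the shift along the tool's x, y, z in units of 30 mm (1.0 is 30 mm), then the turn about the tool's z in units of 5 degrees (1.0 is 5 degrees). A call has 1 to 8 rows; each row shifts and turns the commanded pose from where the row before left it, along the tool's axes as they then stand; what a row does not reach is not made up. A row lasts 1/8 s, in which the tool goes at most 62.5 mm and 10.7 degrees, less where a joint would pass 70% of its speed; a pose out of reach is approached as far as the arm can. A call is refused whole if a number of a shift passes 1 or a number of a turn 1, either way. A call with a gripper value outside its range is refused whole. The fingers move at their own pace and stop on an object; FORCE is the grip in N (left out, the last holds). Time passes only in rows, so rows that do not move let the fingers close. It gives the time, the measured TCP pose, the force and the opening at its end, in the units of the state.
- get_state(): the state, without advancing time (a new reading comes with each control period).
- snapshot(name): name is "side" or "top" or "wrist"; returns (picture, depth): 420x560x3 uint8, red, green, blue; 420x560 float32, mm along the optical axis (not along the pixel's ray), 0 where there is no reading.
- camera_model(name): a dict with "mtx" (3x3 intrinsics, pixels), "extrinsics" (4x4, takes a point from camera to world coordinates). Camera axes: x right, y down, z forward; pixel columns grow to the right and rows downward; lengths in mm; the calibration is good to about 2 mm. A picture is of the moment at which its call begins: read the wrist's pose just before it. camera_model takes no time and is no camera call; for the wrist camera it gives the pose at the moment of the call.
- job_done(): hands the job in, once; it reports no verdict.
The state is a dict: "time_s": time; "joint_pos": joint angles; "qd": joint speeds; "joint_efforts": joint torques, N m; "eef_pos": TCP position; "orientation": TCP orientation; "force": force on the tool from outside, world axes, zero at the start; "wrist_torque": the same for the moment, N m; "grip_width": opening from 0.0 (shut) to 1.0 (fully open).
Only numpy, scipy, OpenCV 4.12 (cv2) and the standard library are available. Lean on these libraries where they do the work, as an engineer would, in place of code of your own. Each camera call takes 0.05 s, during which the arm holds its last target.

## Working session

There is one attempt and no reset: what is moved stays moved. The work goes in short steps, Python scripts to look and compute and a shell command to move; the robot and the scene stay as the last step left them, time stands still between calls to the robot, and variables do not carry over. Pictures are saved under pics/ and viewed, and the job is handed in when it is done.

```bash
mkdir -p pics; python3 - <<'E'
from rig import *
import cv2,json
import numpy as np
s=get_state();print({k:np.round(v,3).tolist() for k,v in s.items()})
for n in("top","side","wrist"):
    m=camera_model(n);p,d=snapshot(n)
    cv2.imwrite(f"pics/{n}0.png",p[:,:,::-1]);np.savez(f"pics/{n}0.npz",d=d,K=m["mtx"],E=m["extrinsics"])
    print(n,np.round(m["mtx"],1).tolist(),np.round(m["extrinsics"],3).tolist())
E
```

```text
{'time_s': 0.0, 'joint_pos': [1.249, 0.334, 0.04, 1.466, -0.013, 1.343, -0.058], 'qd': [0.001, 0.002, -0.0, 0.0, 0.003, -0.002, 0.001], 'joint_efforts': [0.001, -65.856, 1.366, -40.557, 0.017, 0.012, 0.0], 'eef_pos': [143.472, -633.498, 230.41], 'orientation': [0.994, 0.111, -0.0, -0.001], 'force': [0.437, -0.167, 0.079], 'wrist_torque': [-0.003, 0.033, 0.009], 'grip_width': 1.002}
top [[456.5, 0.0, 279.2], [0.0, 456.5, 207.3], [0.0, 0.0, 1.0]] [[-0.02, -0.989, 0.15, 295.208], [-1.0, 0.021, 0.002, -3.429], [-0.005, -0.15, -0.989, 1262.143], [0.0, 0.0, 0.0, 1.0]]
side [[413.6, 0.0, 284.2], [0.0, 413.6, 211.5], [0.0, 0.0, 1.0]] [[0.996, -0.036, 0.081, 403.19], [-0.086, -0.63, 0.772, -935.757], [0.023, -0.776, -0.631, 828.508], [0.0, 0.0, 0.0, 1.0]]
wrist [[363.9, 0.0, 284.4], [0.0, 363.9, 212.7], [0.0, 0.0, 1.0]] [[0.22, -0.926, -0.305, 223.033], [-0.975, -0.21, -0.067, -616.536], [-0.002, 0.313, -0.95, 372.301], [0.0, 0.0, 0.0, 1.0]]
```

View pics/top0.png

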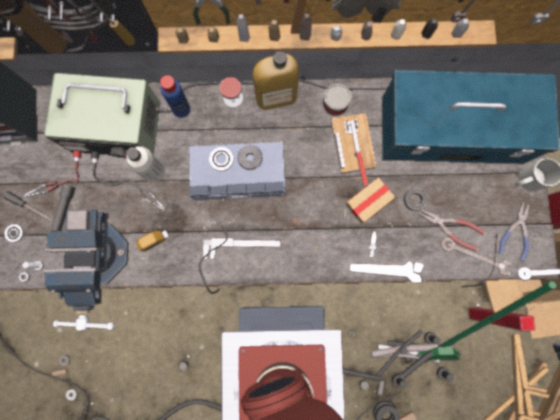

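View pics/side0.png

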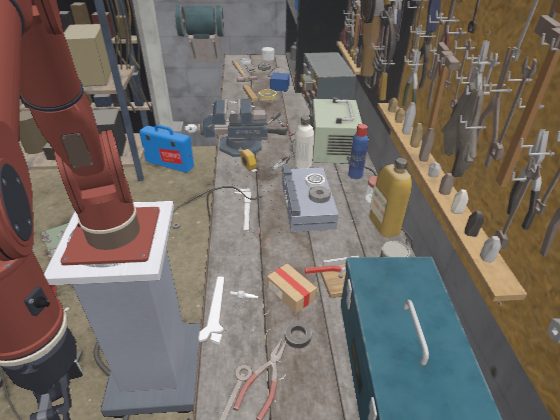

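The cabinet is at about (237,170) in the top view and (312,200) in the side view. I'll enlarge both crops.

```bash
python3 - <<'E'
import cv2
import numpy as np
a=cv2.imread("pics/top0.png")[130:290,175:305];b=cv2.imread("pics/side0.png")[150:260,240:350]
a=cv2.resize(a,None,fx=4.5,fy=4.5,interpolation=cv2.INTER_CUBIC);b=cv2.resize(b,None,fx=5.4,fy=5.4,interpolation=cv2.INTER_CUBIC)
cv2.imwrite("pics/top0c.png",a[:590]);cv2.imwrite("pics/side0c.png",b)
E
```

```text
(no output)
```

View pics/top0c.png

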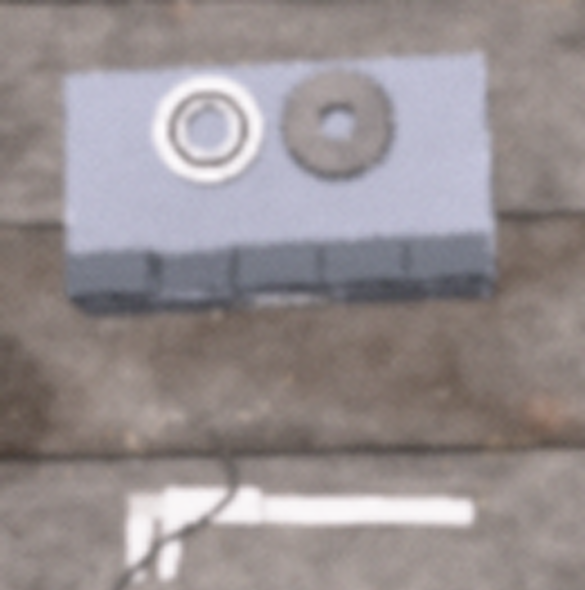

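View pics/side0c.png

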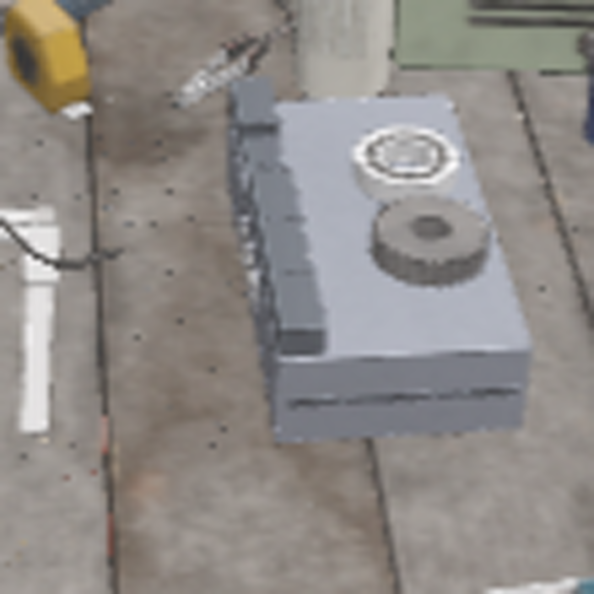

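Both views show the second rail section from the left (+y) sitting lower: top crop about (195,270), side crop about (262,150). I'll locate the cabinet and confirm the groove with depth.

```bash
cat > h.py <<'E'
import numpy as np
def ray(z,uv,h):
    K,E=z["K"],z["E"]; r=E[:3,:3]@np.linalg.inv(K)@np.r_[uv,1.]; o=E[:3,3]; return o+r*(h-o[2])/r[2]
def cloud(z):
    d=z["d"];v,u=np.mgrid[:d.shape[0],:d.shape[1]]
    P=np.stack([u,v,np.ones_like(u)],-1)@np.linalg.inv(z["K"]).T*d[...,None]
    return P@z["E"][:3,:3].T+z["E"][:3,3]
E
python3 - <<'E'
from h import *
z=np.load("pics/top0.npz");s=np.load("pics/side0.npz")
f=lambda x,y:(175+x/4.5-.4,130+y/4.5-.4); g=lambda x,y:(240+x/5.4-.4,150+y/5.4-.4)
for n,c,h in [("backL",(66,73),60),("backR",(486,55),60),("railfrontL",(70,289),80),("railfrontR",(495,277),80)]: print("top",n,ray(z,f(*c),h).round(1))
for n,c,h in [("railR far(back)",(325,330),80),("railR front",(280,333),80),("railL back",(271,80),80),("railL front",(232,82),80),("cabBR",(530,350),60),("cabBL",(448,96),60),
 ("g lo",(278,128),80),("g hi",(285,165),80)]: print("side",n,ray(s,g(*c),h).round(1))
for n,zz in(("top",z),("side",s)):
    P=cloud(zz).reshape(-1,3)
    m=(P[:,2]>74)&(P[:,2]<90)&(abs(P[:,1]-95)<160)&(P[:,0]>470)&(P[:,0]<620)
    Q=P[m]
    r=Q[Q[:,0]<560]
    for y in range(-40,260,10):
        q=P[(abs(P[:,1]-y)<5)&(P[:,0]>500)&(P[:,0]<575)&(P[:,2]>40)&(P[:,2]<95)]
        if len(q): print(n,y,[ (int(x),round(float(np.median(q[abs(q[:,0]-x)<4,2])),0)) for x in range(500,575,8) if (abs(q[:,0]-x)<4).any()])
E
```

```text
top backL [651.5 239.8  60. ]
top backR [657.2 -14.3  60. ]
top railfrontL [514.9 232.3  80. ]
top railfrontR [516.8 -16.6  80. ]
side railR far(back) [544.5 -19.1  80. ]
side railR front [520.3 -20.2  80. ]
side railL back [539.4 227.1  80. ]
side railL front [515.1 226.   80. ]
side cabBR [657.7 -18.2  60. ]
side cabBL [652.8 234.   60. ]
side g lo [538.5 174.   80. ]
side g hi [538.7 135.2  80. ]
top -20 [(516, 67.0), (524, 63.0), (532, 60.0), (540, 62.0), (548, 60.0), (556, 61.0), (564, 58.0)]
top -10 [(516, 67.0), (524, 82.0), (532, 81.0), (540, 83.0), (548, 61.0), (556, 61.0), (564, 61.0), (572, 62.0)]
top 0 [(516, 68.0), (524, 82.0), (532, 80.0), (540, 80.0), (548, 60.0), (556, 61.0), (564, 61.0), (572, 61.0)]
top 10 [(516, 68.0), (524, 81.0), (532, 82.0), (540, 82.0), (548, 62.0), (556, 61.0), (564, 61.0), (572, 62.0)]
top 20 [(516, 72.0), (524, 81.0), (532, 81.0), (540, 79.0), (548, 62.0), (556, 61.0), (564, 62.0), (572, 62.0)]
top 30 [(516, 61.0), (524, 81.0), (532, 81.0), (540, 82.0), (548, 62.0), (556, 61.0), (564, 61.0), (572, 60.0)]
top 40 [(516, 69.0), (524, 82.0), (53
[... 4644 characters left out ...]
0), (524, 75.0), (532, 76.0), (540, 72.0), (548, 59.0), (556, 58.0), (564, 60.0), (572, 59.0)]
side 190 [(516, 76.0), (524, 80.0), (532, 81.0), (540, 80.0), (548, 58.0), (556, 60.0), (564, 60.0), (572, 60.0)]
side 200 [(516, 56.0), (524, 79.0), (532, 79.0), (540, 81.0), (548, 59.0), (556, 60.0), (564, 59.0), (572, 59.0)]
side 210 [(516, 76.0), (524, 79.0), (532, 80.0), (540, 79.0), (548, 60.0), (556, 59.0), (564, 58.0), (572, 59.0)]
side 220 [(516, 77.0), (524, 77.0), (532, 79.0), (540, 79.0), (548, 58.0), (556, 56.0), (564, 60.0), (572, 59.0)]
side 230 [(516, 54.0), (524, 79.0), (532, 79.0), (540, 78.0), (548, 60.0), (556, 57.0), (564, 61.0), (572, 60.0)]
side 240 [(556, 56.0), (564, 56.0)]
```

```bash
python3 - <<'E'
from h import *
z=np.load("pics/top0.npz");P=cloud(z)
for n,u,v in [("tape",152,240),("bottle",140,160),("gear",250,157),("bearing",221,158),("caliperL",207,245),("caliperR",280,243),("box",372,200)]: print(n,P[v,u].round(0))
E
```

```text
tape [397. 336.  59.]
bottle [587. 340. 165.]
gear [617.  75.  59.]
bearing [615. 153.  61.]
caliperL [385. 200.   1.]
caliperR [386.  -2.   3.]
box [ 494. -252.   47.]
```

Depth settles it. The groove is section 2 from +y, with its centre near world (530, 156). The floor reads about 72 mm and the cabinet yaw is about 0.02 rad. I'll swing round at 230 mm height, closing the fingers on the way.

```bash
python3 -m inch '[[[1,1,-0.1,0,-0.5],[1,1,-0.1,0,-0.5],[1,1,-0.1,0,-0.5],[1,1,-0.1,0,-0.5],[1,1,-0.1,0,-0.5],[1,1,-0.1,0,-0.5],[1,1,-0.1,0,-0.5],[1,1,-0.1,0,-0.5]]]' 40; python3 -m inch '[[[1,1,-0.1,0,-0.5],[1,1,-0.1,0,-0.5],[1,1,-0.1,0,-0.5],[1,1,-0.1,0,-0.5],[1,1,-0.1,0,-0.5],[1,1,-0.1,0,-0.5],[1,1,-0.1,0,-0.5],[1,1,-0.1,0,-0.5]]]'
```

```text
time_s: 1.15
eef_pos: [358.6, -522.9, 231.3]
orientation: [0.959, 0.283, 0.0, -0.0]
force: [-1.0, -0.8, 0.3]
grip_width: 0.004
time_s: 2.15
eef_pos: [521.1, -346.3, 231.3]
orientation: [0.895, 0.446, -0.0, -0.0]
force: [0.4, 0.2, -0.6]
grip_width: 0.002
```

```bash
python3 -m inch '[[[1,0.93,-0.47,0,-0.5],[1,0.93,-0.47,0,-0.5],[1,0.93,-0.47,0,-0.5],[1,0.93,-0.47,0,-0.5],[1,0.93,-0.47,0,-0.5],[1,0.93,-0.47,0,-0.5],[1,0.93,-0.47,0,-0.5],[1,0.93,-0.47,0,-0.5]]]'; python3 -m inch '[[[1,1,-0.1,0,-0.46],[1,1,-0.1,0,-0.46],[1,1,-0.1,0,-0.46],[1,1,-0.1,0,-0.46],[1,1,-0.1,0,-0.46],[1,1,-0.1,0,-0.46],[1,0,0,0,-0.46],[1,0,0,0,-0.46]]]'
python3 - <<'E'
from rig import *
import cv2,numpy as np
print(get_state()["eef_pos"],get_state()["orientation"])
n="wrist";m=camera_model(n);p,d=snapshot(n)
cv2.imwrite("pics/w1.png",p[:,:,::-1]);np.savez("pics/w1.npz",d=d,K=m["mtx"],E=m["extrinsics"])
E
```

```text
time_s: 3.15
eef_pos: [527.0, -97.2, 231.4]
orientation: [0.804, 0.594, 0.0, 0.0]
force: [0.6, 0.5, 0.8]
grip_width: 0.002
time_s: 4.15
eef_pos: [545.3, 81.9, 231.3]
orientation: [0.699, 0.716, -0.0, -0.0]
force: [0.1, -0.7, 0.3]
grip_width: -0.002
[545.33481138  81.94104905 231.29161362] [ 6.98536143e-01  7.15574769e-01 -1.00614937e-05 -7.99240040e-05]
```

View pics/w1.png

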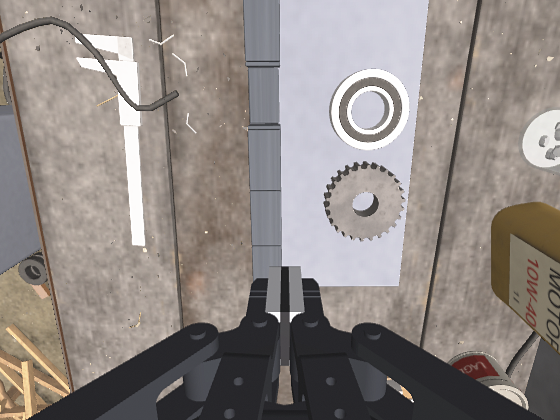

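The wrist view shows the groove as the recessed section at columns 249–281, rows 66–125. The rail's seams lie at rows 125, 190 and 245. The fingertips are at about (285,275).

```bash
python3 - <<'E'
from h import *
import cv2
z=np.load("pics/w1.npz")
for n,uv in [("g near L",(250,125)),("g near R",(281,125)),("g far L",(248,67)),("g far R",(279,67)),("rail seam2 L",(252,190)),("s2 R",(281,190))]: print(n,ray(z,uv,80).round(1))
P=cloud(z)
for r in range(30,180,6): print(r,P[r,265].round(1), end=';')
E
python3 - <<'E'
import cv2
a=cv2.imread("pics/w1.png")[20:320,200:340];cv2.imwrite("pics/w1c.png",cv2.resize(a,None,fx=2,fy=2,interpolation=cv2.INTER_CUBIC))
E
```

```text
g near L [518.1 137.2  80. ]
g near R [542.4 137.8  80. ]
g far L [516.8 179.6  80. ]
g far R [540.1 180.1  80. ]
rail seam2 L [519.4  84.5  80. ]
s2 R [543.5  85.1  80. ]
30 [529.3 205.2  78.1];36 [529.4 201.1  79.1];42 [529.4 197.   79.9];48 [529.4 193.1  78. ];54 [529.5 188.9  79.2];60 [529.5 184.8  78.9];66 [529.2 181.   72.9];72 [529.1 176.8  71.2];78 [529.2 172.4  71.1];84 [529.2 168.   71.3];90 [529.3 163.6  71.5];96 [529.3 159.1  70.9];102 [529.3 154.5  70.4];108 [529.3 150.   71. ];114 [529.4 145.4  71.4];120 [529.3 140.6  70.3];126 [529.8 136.6  79.2];132 [529.8 131.8  77.8];138 [529.8 127.2  78.1];144 [529.8 122.3  77.4];150 [530.  117.9  79.8];156 [529.9 112.9  78.8];162 [530.  108.   78.9];168 [530.  103.   78.9];174 [530.   98.   78.5];
```

View pics/w1c.png

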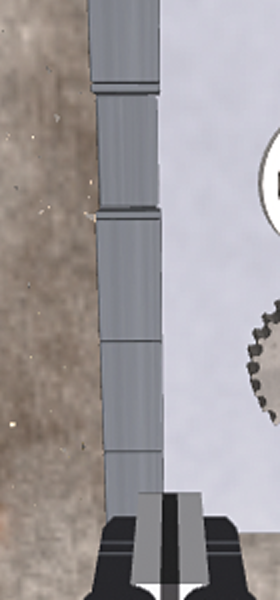

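Groove centre is about (529.5, 159). The finger width of 22 mm lies along the groove, leaving about 10 mm of clearance at each end. I'll move above it.

```bash
python3 -m inch '[[[1,0.86,-0.15,0.3,0],[1,0.86,-0.15,0.4,0],[1,0.86,-0.16,0.5,0],[1,0,0,1,0],[1,0,0,1,0],[1,0,0,0.9,0],[1,0,0,0.4,0],[1,0,0,0,0]]]'
python3 - <<'E'
from rig import *
import cv2,numpy as np
print(get_state()["eef_pos"],get_state()["orientation"],get_state()["force"])
p,d=snapshot("wrist");cv2.imwrite("pics/w2.png",p[:,:,::-1])
p,d=snapshot("side");cv2.imwrite("pics/s2.png",cv2.resize(p[130:270,220:370,::-1],None,fx=4,fy=4,interpolation=cv2.INTER_CUBIC))
E
```

```text
time_s: 5.2
eef_pos: [529.8, 157.7, 96.0]
orientation: [0.7, 0.714, -0.0, -0.0]
force: [0.7, -0.1, 0.5]
grip_width: -0.004
[529.75553443 157.74893733  96.04499602] [ 6.99788125e-01  7.14350266e-01 -3.52132462e-04 -3.91290714e-04] [ 0.74845377 -0.14015961  0.46412856]
```

View pics/w2.png

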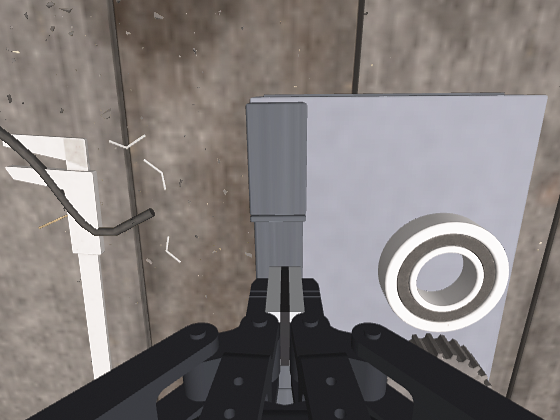

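View pics/s2.png

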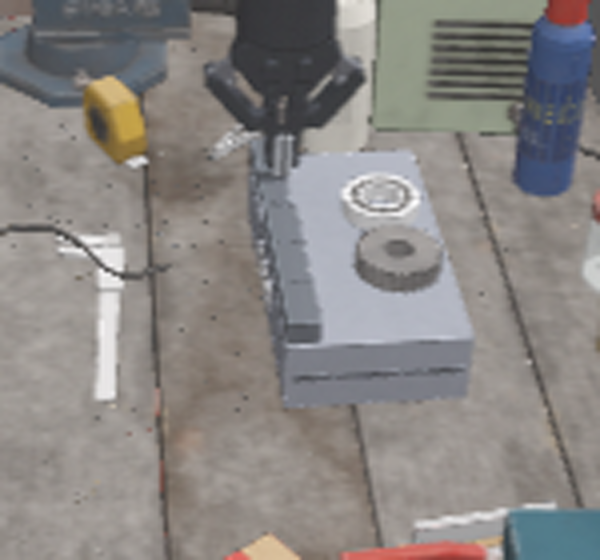

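The tips hang over the recessed section: wrist view about (285,285), with the solid end section ahead at rows 100–220. I'll press down in steps and watch the force.

```bash
python3 -m inch '[[[1,0,0,0.3,0],[1,0,0,0.3,0],[1,0,0,0,0]]]';python3 -m inch '[[[1,0,0,0.2,0],[1,0,0,0.1,0],[1,0,0,0,0]]]'
```

```text
time_s: 5.68
eef_pos: [529.5, 157.2, 77.5]
orientation: [0.7, 0.714, -0.001, -0.0]
force: [-0.3, 0.0, -0.0]
grip_width: -0.005
time_s: 6.05
eef_pos: [530.4, 157.6, 69.4]
orientation: [0.7, 0.714, 0.0, 0.0]
force: [0.5, 0.4, 1.3]
grip_width: -0.001
```

At 77.5 mm there was no force, so the tips are inside the groove, and at 69.4 mm they touch the catch. I'll keep pressing.

```bash
python3 -m inch '[[[1,0,0,0.1,0],[1,0,0,0.05,0],[1,0,0,0,0]]]';python3 -m inch '[[[1,0,0,0.05,0],[1,0,0,0,0]]]'
```

```text
time_s: 6.42
eef_pos: [530.4, 157.6, 65.0]
orientation: [0.7, 0.714, 0.0, 0.0]
force: [1.0, -0.0, 4.2]
grip_width: -0.002
time_s: 6.68
eef_pos: [530.4, 157.5, 63.4]
orientation: [0.7, 0.714, 0.0, 0.0]
force: [2.2, 1.0, 4.2]
grip_width: 0.004
```

```bash
python3 -m inch '[[[1,0,0,0.05,0],[1,0,0,0.03,0],[1,0,0,0,0],[1,0,0,0,0]]]'
python3 - <<'E'
from rig import *
import cv2
p,d=snapshot("side");cv2.imwrite("pics/s3.png",cv2.resize(p[130:270,220:370,::-1],None,fx=4,fy=4,interpolation=cv2.INTER_CUBIC))
E
```

```text
time_s: 7.18
eef_pos: [530.5, 157.6, 62.9]
orientation: [0.7, 0.714, 0.0, 0.001]
force: [-6.8, -1.9, 24.9]
grip_width: 0.001
```

View pics/s3.png

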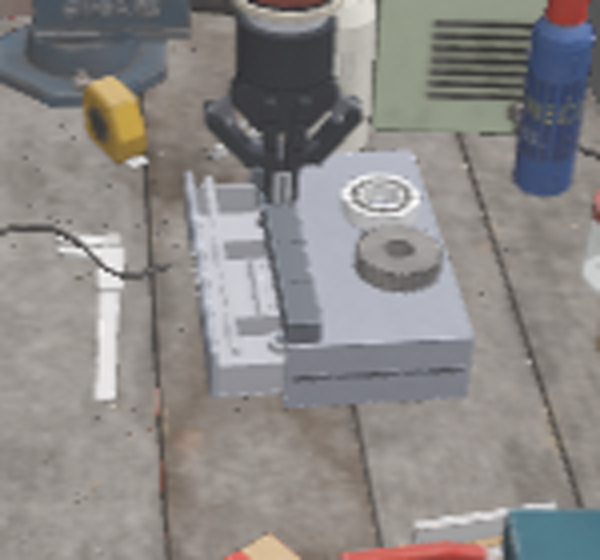

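The force rose to 25 N at the stop and the drawer has sprung out (its front edge is at about x=190–210 in the crop). I'll lift straight up.

```bash
python3 -m inch '[[[1,0,0,-0.3,0],[1,0,0,-0.6,0],[1,0,0,-1,0],[1,0,0,-1,0],[1,0,0,-1,0],[1,0,0,-1,0],[1,0,0,0,0],[1,0,0,0,0]]]'; python3 -m inch '[[[1,-1,0,0,0],[1,-1,0,0,0],[1,-1,0,0,0],[1,-1,0,0,0],[1,-1,0,0,0],[1,-1,0,0,0],[1,0,0,0,0],[1,0,0,0,0]]]'
python3 - <<'E'
from rig import *
from h import *
import cv2
print(get_state()["force"],np.abs(get_state()["qd"]).max())
for n in("top","side","wrist"):
    m=camera_model(n);p,d=snapshot(n);z=dict(d=d,K=m["mtx"],E=m["extrinsics"]);P=cloud(z).reshape(-1,3)
    q=P[(abs(P[:,0]-530)<7)&(abs(P[:,1]-159)<14)&(P[:,2]>50)&(P[:,2]<90)];print(n,"catch z",len(q),np.median(q[:,2]) if len(q) else None)
    q=P[(abs(P[:,1]-60)<60)&(P[:,2]>43)&(P[:,2]<58)&(P[:,0]<510)&(P[:,0]>430)];print("drawer front x",np.percentile(q[:,0],[2,5,50]) if len(q) else None)
    cv2.imwrite(f"pics/{n}4.png",p[:,:,::-1])
a=[cv2.imread(f"pics/{f}.png") for f in("top0","top4","wrist4")]
c=np.hstack([cv2.resize(a[0][120:300,120:400],(400,257)),cv2.resize(a[1][120:300,120:400],(400,257))])
cv2.imwrite("pics/cmp.png",np.vstack([c,cv2.resize(np.hstack([a[2],cv2.imread("pics/side4.png")]),(800,300))]))
E
```

```text
time_s: 8.22
eef_pos: [529.5, 157.1, 207.4]
orientation: [0.7, 0.714, -0.001, -0.0]
force: [0.2, -0.2, -0.6]
grip_width: 0.004
time_s: 9.22
eef_pos: [533.2, -21.9, 207.2]
orientation: [0.7, 0.714, -0.0, -0.001]
force: [-0.2, -0.5, 0.0]
grip_width: 0.001
[-0.2295974  -0.47395877  0.04870409] 0.013285342319699685
top catch z 53 74.05227025446993
drawer front x [459.25253695 459.65407934 466.35124443]
side catch z 20 70.6313541028992
drawer front x [463.04189134 463.56057519 470.38307071]
wrist catch z 0 None
drawer front x [462.55407489 463.34131987 469.54293669]
```

View pics/cmp.png

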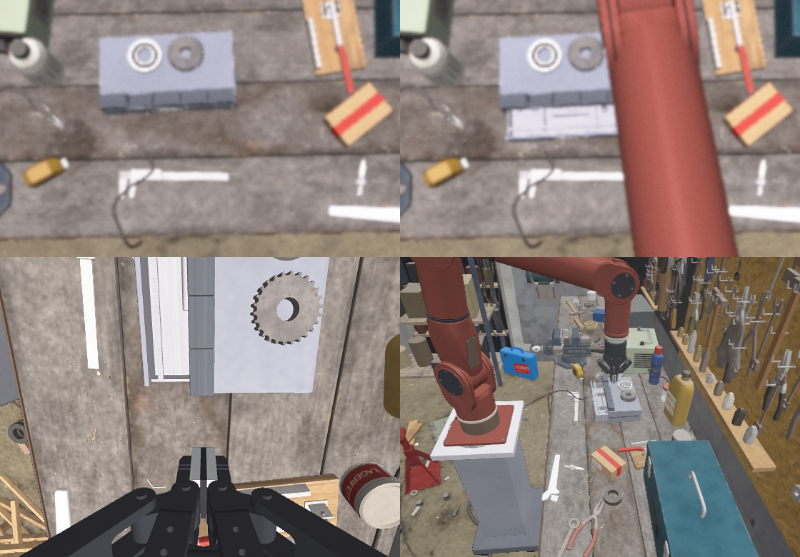

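The drawer front reads about x=462 mm, roughly 55 mm out from the cabinet front at about 517 mm. The catch is back at about 72 mm, and the loose things look undisturbed in the before and after pictures. The arm is clear and still, so I'm handing in.

```bash
python3 -c "
from rig import *
print(job_done())"
```

```text
the job is handed in; nothing more can be done
None
```

The drawer is open and the job is handed in; the system gives no verdict, so this rests on my own checks.

**What I did:** I found the groove from camera depth as the second section from the +y end, centred near world (530, 159) mm. I lowered the closed fingertips into it and pressed the catch to its stop. At the stop the tips were at 62.9 mm and the force had risen from about 4 N to 25 N. The drawer sprang out, and I lifted straight up and moved the hand aside.

**Last checks:**
- **Drawer:** its front is at about x = 460–463 mm, roughly 55 mm out of the cabinet.
- **Catch:** it reads 74 mm from the top camera and 71 mm from the side camera, against 72 mm when up. The two cameras disagree by about 3 mm, and the wrist camera had no view of it.
- **Arm:** it stood still at about 207 mm height, with under 1 N on the tool.
- **Loose things:** the ones visible in the before and after pictures look unmoved. I compared these by eye, not by measurement, and the arm hid part of the last top view.

The whole job took about 9.4 s of the 61 s allowed.

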